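# Break the folding stay and close the tool chest

### The job

The lid of the plywood tool chest stands open on its folding metal stay, which is locked straight. Press the knee of the stay down to unlock it, then swing the lid down gently until the chest is fully shut; do not slam it.

Things in the scene. Friction and masses are not known exactly. Their poses are not given: they have to be found in the camera images.
- tool_chest: Plywood chest with steel corners, fixed to the table: 220 (x) x 300 (y) x 110 mm high, walls 9 mm. Origin under its centre; x points from the front to the hinged back edge, y left, z up. The lid's hinge line runs along y at x = +110, z = 110 mm. The stay is inside the left (+y) wall; pliers and a dark tape roll lie in it.
- chest_lid (a joint): Lid angle, rad: 0 as found (lid raised 85 degrees above closed), 1.4835 fully shut. Lid board 220 mm from hinge to free edge, 300 wide, 12 thick; the hinge line lies in its underside plane, at its back edge. Open, its outer face looks to chest +x, its free edge is about 330 mm above the table. A stiff hinge: once the stay is broken, it stays where it is left and needs about 5 N at the edge.
- stay_knee (a joint): Bend of the stay's knee, rad: 0 locked (about 5 degrees over centre, upward, on its stop: the lid cannot be shut), above 0.3 well broken downward, 2.06 folded inside the shut chest. Two flat steel bars: the lower, 75 mm, pivots on the chest's left wall at chest x = -85, z = 98 mm; the upper, 122 mm, pivots on the lid 80 mm from its hinge. Bending the knee draws the lid down a little; it stays as left.
- knee_pin (a point): Middle of the dark steel cross pin at the knee, 16 mm diameter, 40 mm long along chest y. As found at chest x = -21, y = 107, z = 136 mm. Press it from above with closed fingers, a few N: it swings about the lower pivot, so down and at first also towards the lid (chest +x). About 30 mm of travel breaks the stay well; keep the wrist clear of the open lid.

How it is judged:
On the way:
1. the knee of the stay is broken downward while the lid is still up (value of joint stay_knee above 0.3 rad and value of joint chest_lid below 0.8 rad), for 0.1 s.
At the end, for the whole second after the job is handed in: the lid is shut to within 0.07 rad (about 15 mm at its front edge; joint chest_lid above 1.41 of 1.4835) and at rest (value of joint chest_lid above 1.41 rad and velocity of joint chest_lid between -0.05 and 0.05 rad/s); the robot touches nothing.
It fails at once if the lid is slammed (it swings shut faster than 2.5 rad/s) (velocity of joint chest_lid above 2.5 rad/s).
It also fails if it takes over 45 s, if anything falls off the work surface, if the arm or the gripper's body presses on something with over 40 N, if the wrist force passes 120 N, or if a joint passes its speed limit or range.

### The arm

A 6-joint arm with a two-finger parallel gripper is mounted at the origin on a cart in front of the work surface, level with it; the furniture and walls round the work are solid. World frame = base frame: x ahead of the robot, y to its left, z up, the work surface at z = 0. Lengths are in m, angles in rad, forces in N, time in s.
With the tool pointing down it reaches from about 0.425 to 0.925 m from the base axis. Payload 12.5 kg.
Tool frame: the origin (TCP) lies on the centre line of the jaws, within the pads' length; the fingertips stand robot.nose_length ahead of it and the grasp point (between the pads) lies 11 mm behind it (robot.nose_length is the distance from the TCP to the fingertips, in m); z points along the fingers, y is the line along which they close (so a half turn about z gives the same grasp; the last joint's range is limited). The gripper opens to 85 mm and grips with 20 to 120 N. Pads are 22 mm wide; open, the fingers measure 114 mm over their backs; the gripper's body (76 mm by 85 mm) begins 54 mm behind the grasp point. The pads swing forward as they close: fully open they stand 13 mm farther back than shut.
Start: joints at [-1.353, 0.491, 1.559, -0, 1.092, -0.106], TCP at [0.199, -0.593, 0.239] pointing down, gripper open.
Joint ranges: [-3.1, 3.1], [-0.84, 2.19], [0.05, 2.79], [-1.13, 4.28], [0.06, 2.93], [-2.69, 2.69]. Speed limits (rad/s): [2.22, 2.22, 2.79, 3.14, 3.14, 3.14].

### API

Orientations are given as [roll, pitch, yaw] about the fixed x, y, z axes, in that order (R = Rz(yaw) Ry(pitch) Rx(roll)).
In Python, from cell import robot, get_image, camera_model gives the robot as it stands.
- The arm moves only by the tool play_rows, never from a script. Its argument "rows" is a list that holds one entry, the list of rows, each a list of 6 numbers: the shift along the world's x, y, z in m, then the turn, a rotation vector about the world's x, y, z in degrees. In form: [[[dx, dy, dz, rx, ry, rz], ...]]. A call has 1 to 20 rows; each row is the pose to reach, as a shift and turn from the pose commanded when the call began; what a row does not reach only later rows make up. A row lasts 1/12 s, in which the tool goes at most 41.7 mm and 7.16 degrees, less where a joint would pass 70% of its speed; a pose out of reach is approached as far as the arm can. A call with a gripper value outside its range is refused whole. "hand" is the closure, from 0 (fully open) to 1 (shut), set as the call begins (left out, the last holds). The fingers move at their own pace and stop on an object; "force" is the grip in N (left out, the last holds). Time passes only in rows, so rows that repeat a pose let the fingers close. It gives the time, the measured TCP pose, the force, the opening and the grip force at its end, in the units of the state.
- robot.read_state(): the state, without advancing time (a new reading comes with each control period).
- get_image(name): name is "scene" or "top"; returns (picture, depth): 384x512x3 uint8, blue, green, red; 384x512 float32, m along the optical axis (not along the pixel's ray), 0 where there is no reading.
- camera_model(name): a dict with "fx", "fy", "cx", "cy" (pixels), "xyz" and "orientation" of the camera in the world. Camera axes: x right, y down, z forward; pixel columns grow to the right and rows downward; lengths in m; the calibration is good to about 2 mm. A picture is of the moment at which its call begins. camera_model takes no time and is no camera call.
- robot.close_job(): hands the job in; it is judged then, once.
The state is a dict: "time": time; "joint_pos": joint angles; "qvel": joint speeds; "joint_efforts": joint torques, N m; "eef_pos": TCP position; "ee_rot": TCP orientation; "force": force on the tool from outside, world axes, zero at the start; "ft_torque": the same for the moment, N m; "width": opening from 0.0 (shut) to 1.0 (fully open); "finger_force": force on a finger pad.
Only numpy, scipy, OpenCV 4.12 (cv2) and the standard library are available. Lean on these libraries where they do the work, as an engineer would, in place of code of your own. Each camera call takes 0.05 s, during which the arm holds its last target. There are 200 camera calls.

## Working session

There is one attempt and no reset: what is moved stays moved. The work goes in short steps, Python scripts to look and compute and a tool call to move; the robot and the scene stay as the last step left them, time stands still between calls to the robot, and variables do not carry over. Pictures are saved under pics/ and viewed, at most 10 in all, crops included, and the job is handed in when it is done.

Besides the shell and the picture viewer there is one more tool, called after ">>>" by a JSON object that holds its "api" and its "payload", one argument or row to a line. play_rows: Moves the arm, as the interface text tells. Its arguments: {"type":"object","properties":{"rows":{"type":"array","items":{"type":"array","items":{"type":"array","items":{"type":"number"}}}},"hand":{"type":"number"},"force":{"type":"number"}},"required":["rows"]}

```bash
mkdir -p pics; cat > h.py <<'E'
import numpy as np,cv2
from scipy.spatial.transform import Rotation as R
from cell import robot,get_image,camera_model
def cloud(n):
    im,d=get_image(n);c=camera_model(n)
    o=c["orientation"]; Rm=R.from_euler('xyz',o).as_matrix()
    v,u=np.indices(d.shape)
    p=np.stack([(u-c["cx"])/c["fx"]*d,(v-c["cy"])/c["fy"]*d,d],-1)@Rm.T+np.array(c["xyz"])
    p[d<=0]=np.nan
    return im,p
E
python3 - <<'E'
from h import *
for n in("scene","top"):
    im,p=cloud(n);cv2.imwrite(f"pics/{n}0.png",im);np.save(n,p);print(camera_model(n))
print(robot.nose_length,robot.read_state())
E
```

```text
{'fx': 376.6195195825423, 'fy': 376.6195195825423, 'cx': 254.0275588399463, 'cy': 193.96259027698957, 'xyz': array([0.23781759, 0.81247015, 0.47838315]), 'orientation': array([-2.01039392,  0.02019356, -2.7023653 ])}
{'fx': 351.78252189666244, 'fy': 351.78252189666244, 'cx': 257.91113950399716, 'cy': 190.70414762351103, 'xyz': array([0.43772667, 0.12375681, 0.93401035]), 'orientation': array([-2.95942086,  0.00834196, -1.56387167])}
0.008 {'time': 0.1, 'joint_pos': array([-1.35261661e+00,  4.91536883e-01,  1.55941467e+00,  3.11775445e-05,
        1.09170505e+00, -1.05597524e-01]), 'qvel': array([-3.31340335e-04, -1.74161730e-03, -4.83177515e-06,  1.09128965e-03,
       -2.60874720e-03, -1.56593233e-04]), 'joint_efforts': array([ 3.47273992e-03, -6.19446945e+01, -2.62025017e+01, -1.62435663e-04,
        2.91514341e-03,  2.43593928e-05]), 'eef_pos': array([ 0.19882925, -0.59231736,  0.2387538 ]), 'ee_rot': array([-3.14053754e+00, -1.39640441e-04,  3.23762781e-01]), 'force': array([-0.21552602, -0.95175948,  0.93903541]), 'ft_torque': array([ 0.00702966,  0.0451806 , -0.06949244]), 'finger_force': 0.0, 'width': 1.0003955839756387}
```

View pics/scene0.png

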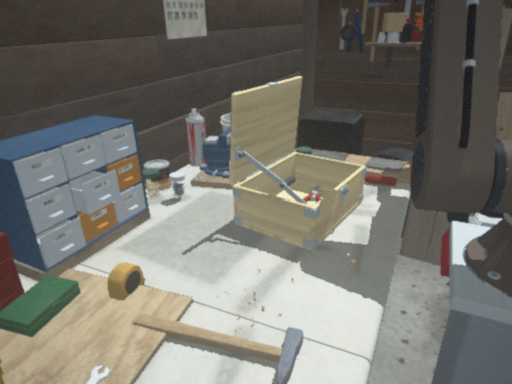

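View pics/top0.png

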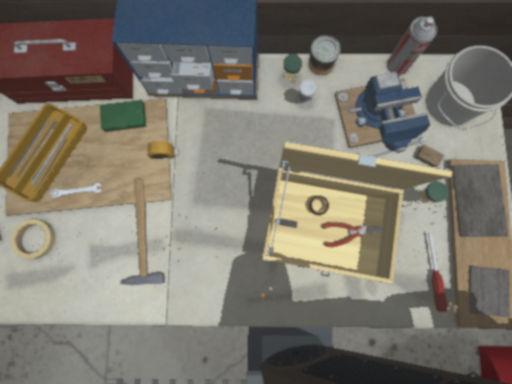

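The chest is at about (335,225) in the top view, with its front towards the robot and turned slightly. The lid's top edge runs from (285,148) to (450,175), and the stay is on the left at (285,190). I'll measure the rim and the pin next.

```bash
python3 - <<'E'
from h import *
p=np.load("top.npy");q=np.load("scene.npy")
m=(p[...,2]>.100)&(p[...,2]<.118)
m[:, :250]=0;m[:,415:]=0;m[:140]=0;m[300:]=0
n,l,s,c=cv2.connectedComponentsWithStats(m.astype(np.uint8));k=1+np.argmax(s[1:,4]);print(s[k])
pts=p[l==k][:,:2].astype(np.float32)
r=cv2.minAreaRect(pts);print(r);print(cv2.boxPoints(r),len(pts))
# lid plane: points z .15-.34 near
for nm,a in(("top",p),("scene",q)):
    P=a.reshape(-1,3);P=P[np.isfinite(P[:,0])]
    s=P[(P[:,2]>.2)&(P[:,2]<.36)&(P[:,0]>.5)&(P[:,0]<.78)&(P[:,1]<.15)&(P[:,1]>-.35)]
    print(nm,len(s),s.min(0),s.max(0))
    r=cv2.minAreaRect(s[:,:2].astype(np.float32));print(r,cv2.boxPoints(r).round(3).tolist())
    # stay/pin
    s=P[(P[:,2]>.125)&(P[:,2]<.16)&(P[:,0]>.45)&(P[:,0]<.62)&(P[:,1]<.15)&(P[:,1]>0)]
    print(len(s),s.mean(0) if len(s) else 0, s[np.argsort(s[:,0])][::max(1,len(s)//15)].round(3).tolist())
E
python3 - <<'E'
import cv2
a=cv2.imread('pics/scene0.png')[130:250,220:380];b=cv2.imread('pics/top0.png')[140:290,255:415]
cv2.imwrite('pics/c.png',cv2.hconcat([cv2.resize(a,(400,300),interpolation=2),cv2.resize(b,(320,300),interpolation=2)]))
E
```

```text
[ 262  167  141  117 2026]
((0.5123541951179504, -0.04505322873592377), (0.3032558858394623, 0.22323158383369446), 79.726806640625)
[[ 0.37548614 -0.1743446 ]
 [ 0.595139   -0.21415612]
 [ 0.64922225  0.08423814]
 [ 0.42956936  0.12404966]] 2026
top 3231 [ 0.57697766 -0.20981812  0.20000699] [0.63979603 0.08533759 0.33574376]
((0.6057054400444031, -0.061589956283569336), (0.2991998791694641, 0.019342487677931786), 79.88975524902344) [[0.5699999928474426, -0.2070000022649765], [0.5889999866485596, -0.210999995470047], [0.640999972820282, 0.08399999886751175], [0.621999979019165, 0.08699999749660492]]
189 [0.51311354 0.07252229 0.14266282] [[0.482, 0.096, 0.126], [0.501, 0.05, 0.141], [0.504, 0.065, 0.138], [0.506, 0.092, 0.139], [0.508, 0.052, 0.146], [0.508, 0.079, 0.14], [0.51, 0.061, 0.144], [0.51, 0.056, 0.141], [0.512, 0.083, 0.143], [0.513, 0.088, 0.134], [0.514, 0.059, 0.144], [0.516, 0.086, 0.145], [0.517, 0.059, 0.141], [0.519, 0.079, 0.142], [0.523, 0.084, 0.146], [0.542, 0.082, 0.157]]
scene 3638 [ 0.57386156 -0.21191123  0.20006629] [0.64684776 0.08675298 0.33402055]
((0.6055405139923096, -0.06129036843776703), (0.3032704293727875, 0.023268086835741997), 78.26704406738281) [[0.5630000233650208, -0.2070000022649765], [0.5860000252723694, -0.21199999749660492], [0.6480000019073486, 0.08500000089406967], [0.625, 0.09000000357627869]]
250 [0.51849192 0.08077045 0.14258331] [[0.482, 0.096, 0.128], [0.495, 0.093, 0.134], [0.501, 0.059, 0.136], [0.503, 0.054, 0.141], [0.505, 0.093, 0.132], [0.506, 0.077, 0.133], [0.508, 0.054, 0.146], [0.51, 0.092, 0.131], [0.512, 0.093, 0.141], [0.516, 0.078, 0.144], [0.522, 0.085, 0.145], [0.528, 0.082, 0.151], [0.535, 0.084, 0.145], [0.541, 0.081, 0.143], [0.548, 0.083, 0.15], [0.557, 0.078, 0.159]]
```

View pics/c.png

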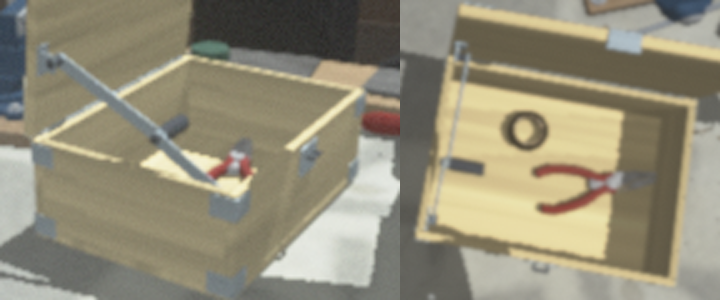

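Crop: the pin is the dark bar sticking inward from the stay, and its position agrees with the stated chest (-21, 107, 136) for chest centre (0.512,-0.045) and yaw -10.3°. I'll plan the press with closed fingers tilted 25° back.

```bash
cat >> h.py <<'E'
C=np.array([.5124,-.0451,0]);YAW=np.deg2rad(-10.27);RC=R.from_euler('z',YAW)
def w(x,y,z): return C+RC.apply(np.array([x,y,z])/1000)
E
python3 - <<'E'
from h import *
s=robot.read_state();p0=s["eef_pos"];R0=R.from_euler('xyz',s["ee_rot"])
Rt=RC*R.from_euler('y',-25,degrees=True)*R.from_euler('x',np.pi)
print("rot",(Rt*R0.inv()).as_rotvec(degrees=True))
tz=Rt.apply([0,0,1])
b=np.deg2rad(30.7)
for a in(30.7,20,10,0,-5):
    a=np.deg2rad(a);pin=np.array([-85+75*np.cos(a),98,98+75*np.sin(a)])
    t=w(*pin)-tz*(.008+.008)      # TCP so that tip touches pin
    print(np.rad2deg(a),"contact tcp",t.round(4),"delta",(t-p0).round(4), "40mm back",(t-.04*tz-p0).round(4))
E
```

```text
rot [  1.76329449 -25.19268227 -28.37116294]
30.7 contact tcp [0.503  0.0562 0.1508] delta [ 0.3042  0.6485 -0.088 ] 40mm back [ 0.2876  0.6515 -0.0517]
20.0 contact tcp [0.5089 0.0551 0.1382] delta [ 0.3101  0.6474 -0.1006] 40mm back [ 0.2935  0.6505 -0.0643]
10.0 contact tcp [0.5123 0.0545 0.1255] delta [ 0.3134  0.6468 -0.1132] 40mm back [ 0.2968  0.6499 -0.077 ]
0.0 contact tcp [0.5134 0.0543 0.1125] delta [ 0.3145  0.6466 -0.1263] 40mm back [ 0.2979  0.6496 -0.09  ]
-5.0 contact tcp [0.5131 0.0544 0.106 ] delta [ 0.3143  0.6467 -0.1328] 40mm back [ 0.2976  0.6497 -0.0965]
```

>>> {"api": "play_rows", "payload": {
  "rows": [
    [[0.02,0.02,0.02,0,0,0],[0.04,0.04,0.04,0,0,-2],[0.06,0.07,0.05,0,0,-4],[0.08,0.1,0.06,0,0,-6],[0.1,0.13,0.06,0,0,-9],[0.12,0.16,0.06,0,0,-12],[0.14,0.19,0.06,0,-2,-15],[0.16,0.22,0.06,0,-5,-18],[0.18,0.25,0.06,0,-8,-21],[0.19,0.28,0.06,0.5,-11,-24],[0.2,0.315,0.06,1,-14,-26],[0.21,0.35,0.06,1.5,-17,-28],[0.22,0.385,0.06,1.76,-20,-28.4],[0.23,0.42,0.06,1.76,-23,-28.4],[0.24,0.455,0.06,1.76,-25.2,-28.4],[0.25,0.49,0.05,1.76,-25.2,-28.4],[0.26,0.53,0.03,1.76,-25.2,-28.4],[0.27,0.57,0.02,1.76,-25.2,-28.4],[0.28,0.61,0,1.76,-25.2,-28.4],[0.288,0.65,-0.01,1.76,-25.2,-28.4]]
  ],
  "hand": 1
}}

```text
time: 1.77
eef_pos: [0.4831, 0.0417, 0.2335]
ee_rot: [3.141, -0.436, -0.179]
force: [-0.4, 0.0, 0.1]
width: -0.001
finger_force: 0.0
```

```bash
python3 - <<'E'
from h import *
s=robot.read_state();print(s)
Rt=R.from_euler('xyz',s["ee_rot"]);print((w(-20.5,98,136.3)-Rt.apply([0,0,.016])-s["eef_pos"]).round(4))
E
```

```text
{'time': 1.7667, 'joint_pos': array([-0.01405935,  0.19237141,  2.14082489, -0.1886855 ,  0.38427937,
        1.89606825]), 'qvel': array([ 1.0957392 ,  0.39603007, -0.1188732 , -1.27745101, -0.15527193,
        2.18456763]), 'joint_efforts': array([ -7.22394615, -40.93700409, -19.74452376,   2.09940344,
        -1.28055643,  -3.64392735]), 'eef_pos': array([0.48314558, 0.04172914, 0.23353651]), 'ee_rot': array([ 3.14067875, -0.43566166, -0.17929942]), 'force': array([-0.42751008,  0.02844909,  0.05129726]), 'ft_torque': array([-0.00325819,  0.18088088, -0.00368864]), 'finger_force': 0.0, 'width': -0.0012678425309511857}
[ 0.0199  0.0145 -0.0827]
```

>>> {"api": "play_rows", "payload": {
  "rows": [
    [[0.0,0,0,0,0,0],[0.005,0,-0.02,0,0,0],[0.01,-0.001,-0.04,0,0,0],[0.013,-0.001,-0.055,0,0,0],[0.015,-0.001,-0.065,0,0,0],[0.016,-0.0015,-0.075,0,0,0],[0.018,-0.002,-0.08,0,0,0],[0.02,-0.002,-0.084,0,0,0],[0.022,-0.002,-0.088,0,0,0],[0.022,-0.002,-0.088,0,0,0]]
  ]
}}

```text
time: 2.6
eef_pos: [0.5053, 0.0371, 0.146]
ee_rot: [3.14, -0.435, -0.18]
force: [0.3, -0.0, -0.5]
width: 0.0
finger_force: 0.0
```

>>> {"api": "play_rows", "payload": {
  "rows": [
    [[-0.005,0,0.015,0,0,0],[-0.008,0,0.025,0,0,0],[-0.008,0.01,0.025,0,0,0],[-0.007,0.019,0.025,0,0,0],[-0.006,0.019,0.02,0,0,0],[-0.004,0.019,0.01,0,0,0],[-0.002,0.019,0.004,0,0,0],[0,0.019,0.0,0,0,0],[0.002,0.019,-0.004,0,0,0],[0.003,0.0185,-0.007,0,0,0],[0.003,0.0185,-0.007,0,0,0]]
  ]
}}

```text
time: 3.52
eef_pos: [0.5081, 0.0558, 0.1394]
ee_rot: [3.14, -0.435, -0.18]
force: [0.5, -0.3, 1.1]
width: -0.002
finger_force: 0.0
```

```bash
python3 - <<'E'
from h import *
im,p=cloud("scene");cv2.imwrite("pics/s1.png",cv2.resize(im[80:300,200:480],(700,550)))
print(robot.read_state()["joint_pos"])
E
```

```text
[ 0.02208719  0.401638    2.19066973 -0.61890137  0.14939132  2.36795197]
```

View pics/s1.png

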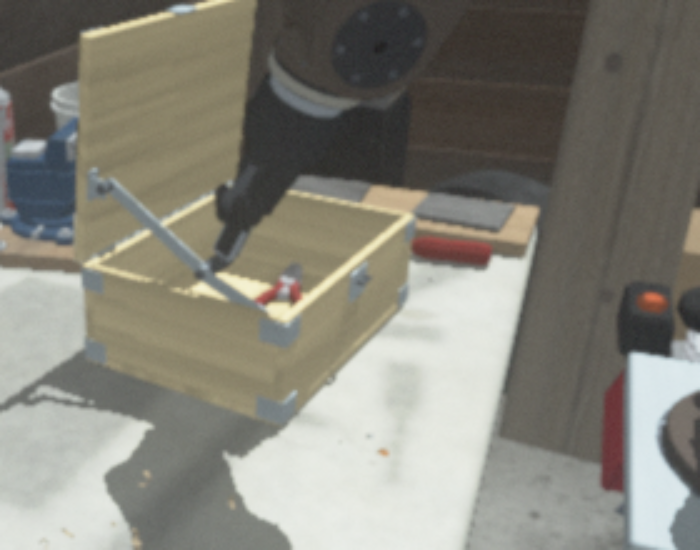

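The fingertips rest on the pin and the wrist is well clear of the lid. I'll press along the arc and reduce the tilt a little, because joint 5 is close to its limit.

>>> {"api": "play_rows", "payload": {
  "rows": [
    [[0.0,0,0.0,0.3,2,0],[0.001,0,-0.001,0.7,4,0],[0.001,0,-0.002,1.1,6,0],[0.002,0,-0.004,1.4,8,0],[0.003,0,-0.007,1.8,10,0],[0.004,0,-0.01,2.1,12,0],[0.005,0,-0.013,2.1,12,0],[0.005,0,-0.016,2.1,12,0],[0.006,-0.001,-0.019,2.1,12,0],[0.006,-0.001,-0.022,2.1,12,0],[0.007,-0.001,-0.025,2.1,12,0],[0.007,-0.001,-0.028,2.1,12,0],[0.007,-0.001,-0.031,2.1,12,0],[0.007,-0.001,-0.034,2.1,12,0],[0.007,-0.001,-0.036,2.1,12,0],[0.007,-0.001,-0.036,2.1,12,0],[0.007,-0.001,-0.036,2.1,12,0]]
  ]
}}

```text
time: 4.98
eef_pos: [0.5145, 0.0552, 0.1039]
ee_rot: [3.139, -0.222, -0.179]
force: [-3.9, 1.3, 3.1]
width: 0.004
finger_force: 1.5
```

```bash
python3 - <<'E'
from h import *
im,p=cloud("scene");cv2.imwrite("pics/s2.png",cv2.resize(im[80:300,200:480],(700,550)))
print(robot.read_state()["joint_pos"])
E
```

```text
[-9.21033968e-04  4.89793526e-01  2.08285466e+00 -1.21045890e-01
  3.52657875e-01  1.85846083e+00]
```

View pics/s2.png

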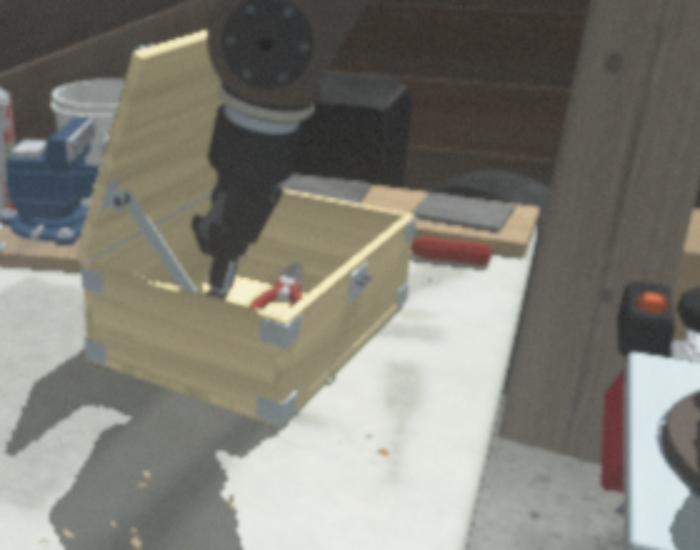

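The knee is broken downward and the lid has come down to roughly 70°. Next I'll retreat and measure the lid.

>>> {"api": "play_rows", "payload": {
  "rows": [
    [[-0.01,0.002,0.01,0,0,0],[-0.02,0.004,0.02,0,0,0],[-0.03,0.005,0.04,0,0,0],[-0.04,0.006,0.06,0,0,0],[-0.045,0.006,0.08,0,0,0],[-0.05,0.006,0.11,0,0,0],[-0.05,0.006,0.14,0,0,0],[-0.05,0.006,0.17,0,0,0],[-0.05,0.006,0.2,0.7,4,0],[-0.05,0.0,0.23,1.5,8,0],[-0.05,-0.01,0.26,2.2,12.5,0],[-0.05,-0.02,0.29,2.2,12.5,0],[-0.05,-0.03,0.31,2.2,12.5,0],[-0.05,-0.03,0.31,2.2,12.5,0]]
  ]
}}

```text
time: 6.2
eef_pos: [0.4663, 0.024, 0.4177]
ee_rot: [3.139, -0.009, -0.179]
force: [0.1, -0.8, 0.5]
width: -0.0
finger_force: 0.0
```

```bash
cat >> h.py <<'E'
def lid():
    for n in("top","scene"):
        im,p=cloud(n);P=RC.inv().apply(p.reshape(-1,3)-C);P=P[np.isfinite(P[:,0])]
        s=P[(P[:,0]>-.15)&(P[:,0]<.13)&(abs(P[:,1])<.15)&(P[:,2]>.18)&(P[:,2]<.34)]
        s=s[np.hypot(s[:,0]-.11,s[:,2]-.11)<.235]
        a=np.rad2deg(np.arctan2(s[:,2]-.11,.11-s[:,0]));print(n,len(s),"angle pct",np.percentile(a,[10,50,90]).round(1),"zmax",s[:,2].max())
    cv2.imwrite("pics/last.png",im)
E
python3 - <<'E'
from h import *
lid();s=robot.read_state();print(s["eef_pos"],s["ee_rot"],s["joint_pos"].round(2))
E
```

```text
top 413 angle pct [70.7 73.3 76.8] zmax 0.3236823409895984
scene 3365 angle pct [69.  69.5 70.4] zmax 0.3242026154421801
[0.4652534  0.02496582 0.4139071 ] [ 3.13858574e+00 -3.08695558e-03 -1.79486413e-01] [-0.09  0.11  1.65 -0.    1.38  1.66]
```

```bash
python3 - <<'E'
from h import *
p0=np.array([.4645,.0252,.414])
for t in(69.5,60,50,40,30,20,10,5,0,-1):
    a=np.deg2rad(t);u=np.array([-np.cos(a),np.sin(a)]);n=np.array([np.sin(a),np.cos(a)])
    P=np.array([110,110])+170*u+12*n+[11,8]
    if t==69.5: b=P+30*n; print("stand",(w(b[0],0,b[1])-p0).round(3),"high",(w(b[0],0,b[1]+100)-p0).round(3))
    q=w(P[0],0,P[1]);print(t,q.round(3),(q-p0).round(3))
E
```

```text
stand [ 0.147 -0.088 -0.122] high [ 0.147 -0.088 -0.022]
69.5 [ 0.584 -0.058  0.281] [ 0.119 -0.083 -0.133]
60 [ 0.558 -0.053  0.271] [ 0.094 -0.079 -0.143]
50 [ 0.533 -0.049  0.256] [ 0.068 -0.074 -0.158]
40 [ 0.511 -0.045  0.236] [ 0.046 -0.07  -0.178]
30 [ 0.492 -0.041  0.213] [ 0.028 -0.067 -0.201]
20 [ 0.478 -0.039  0.187] [ 0.014 -0.064 -0.227]
10 [ 0.469 -0.037  0.159] [ 0.004 -0.062 -0.255]
5 [ 0.466 -0.037  0.145] [ 0.001 -0.062 -0.269]
0 [ 0.464 -0.036  0.13 ] [-0.    -0.062 -0.284]
-1 [ 0.464 -0.036  0.127] [-0.    -0.062 -0.287]
```

>>> {"api": "play_rows", "payload": {
  "rows": [
    [[0.0,-0.02,0,0,0,0],[0.02,-0.04,0,0,0,0],[0.05,-0.06,0,0,0,0],[0.08,-0.075,0,0,0,0],[0.11,-0.088,0,0,0,0],[0.14,-0.088,-0.0,0,0,0],[0.16,-0.088,-0.01,0,0,0],[0.16,-0.088,-0.03,0,0,0],[0.16,-0.088,-0.06,0,0,0],[0.16,-0.088,-0.09,0,0,0],[0.155,-0.088,-0.11,0,0,0],[0.147,-0.088,-0.122,0,0,0],[0.147,-0.088,-0.122,0,0,0]]
  ]
}}

```text
time: 7.38
eef_pos: [0.6102, -0.0621, 0.2876]
ee_rot: [3.138, 0.005, -0.179]
force: [0.5, 0.4, -0.4]
width: 0.003
finger_force: 0.0
```

```bash
python3 - <<'E'
from h import *
im,p=cloud("scene");cv2.imwrite("pics/s3.png",cv2.resize(im[40:260,180:460],(700,550)))
s=robot.read_state();print(s["eef_pos"],s["joint_pos"].round(2))
E
```

```text
[ 0.61147911 -0.06230792  0.28978733] [-0.21  0.43  1.52 -0.    1.19  1.54]
```

View pics/s3.png

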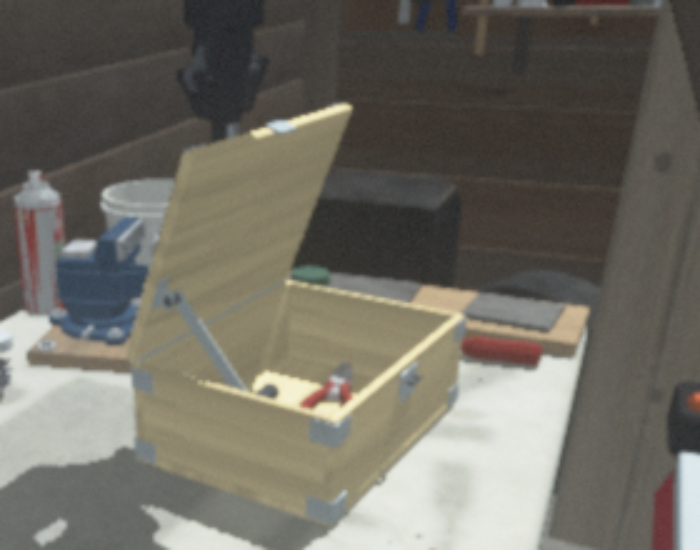

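The fingers are behind the lid's edge and clear of it. Now I'll sweep it down.

>>> {"api": "play_rows", "payload": {
  "rows": [
    [[-0.01,0.002,-0.004,0,0,0],[-0.02,0.003,-0.008,0,0,0],[-0.025,0.004,-0.01,0,0,0],[-0.028,0.005,-0.011,0,0,0],[-0.033,0.006,-0.013,0,0,0],[-0.038,0.007,-0.015,0,0,0],[-0.043,0.008,-0.017,0,0,0],[-0.048,0.009,-0.019,0,0,0],[-0.053,0.01,-0.021,0,0,0],[-0.058,0.011,-0.024,0,0,0],[-0.063,0.012,-0.027,0,0,0],[-0.068,0.012,-0.03,0,0,0],[-0.073,0.013,-0.033,0,0,0],[-0.078,0.014,-0.036,0,0,0],[-0.082,0.015,-0.04,0,0,0],[-0.086,0.016,-0.044,0,0,0],[-0.091,0.017,-0.048,0,0,0],[-0.095,0.018,-0.052,0,0,0],[-0.1,0.018,-0.056,0,0,0]]
  ]
}}

```text
time: 9.02
eef_pos: [0.512, -0.0447, 0.2351]
ee_rot: [3.138, -0.002, -0.179]
force: [4.1, 1.1, 1.1]
width: 0.003
finger_force: 1.5
```

```bash
python3 - <<'E'
from h import *
im,p=cloud("scene");cv2.imwrite("pics/s4.png",cv2.resize(im[40:260,180:460],(700,550)))
s=robot.read_state();print(s["eef_pos"],s["force"],s["joint_pos"].round(2))
E
```

```text
[ 0.51087385 -0.04460168  0.23432396] [ 1.63891261 -0.11313628 -0.5688485 ] [-0.21  0.34  1.84 -0.    0.97  1.54]
```

View pics/s4.png

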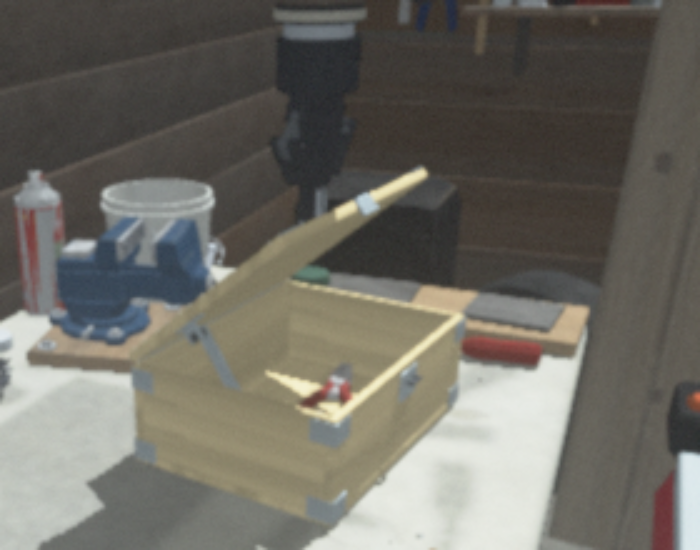

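The lid follows with about 4 N and is now at about 40°. Continuing.

>>> {"api": "play_rows", "payload": {
  "rows": [
    [[-0.003,0,-0.003,0,0,0],[-0.007,0.001,-0.007,0,0,0],[-0.01,0.002,-0.011,0,0,0],[-0.013,0.003,-0.015,0,0,0],[-0.016,0.003,-0.019,0,0,0],[-0.019,0.004,-0.023,0,0,0],[-0.022,0.004,-0.028,0,0,0],[-0.025,0.005,-0.032,0,0,0],[-0.028,0.005,-0.037,0,0,0],[-0.03,0.006,-0.042,0,0,0],[-0.033,0.006,-0.047,0,0,0],[-0.035,0.006,-0.052,0,0,0],[-0.037,0.007,-0.057,0,0,0],[-0.039,0.007,-0.062,0,0,0],[-0.04,0.007,-0.067,0,0,0],[-0.042,0.008,-0.072,0,0,0],[-0.042,0.008,-0.076,0,0,0],[-0.043,0.008,-0.08,0,0,0],[-0.044,0.008,-0.084,0,0,0],[-0.045,0.008,-0.088,0,0,0]]
  ]
}}

```text
time: 10.73
eef_pos: [0.4674, -0.0369, 0.1472]
ee_rot: [3.138, -0.002, -0.179]
force: [2.2, 0.7, 2.2]
width: 0.002
finger_force: 0.9
```

>>> {"api": "play_rows", "payload": {
  "rows": [
    [[0,0,-0.003,0,0,0],[-0.001,0,-0.006,0,0,0],[-0.001,0,-0.009,0,0,0],[-0.001,0,-0.012,0,0,0],[-0.001,0,-0.014,0,0,0],[-0.001,0,-0.016,0,0,0],[-0.001,0,-0.0165,0,0,0],[-0.001,0,-0.017,0,0,0]]
  ]
}}

```text
time: 11.4
eef_pos: [0.4662, -0.037, 0.1305]
ee_rot: [3.138, -0.001, -0.179]
force: [-0.8, -1.0, 1.9]
width: 0.001
finger_force: 1.0
```

>>> {"api": "play_rows", "payload": {
  "rows": [
    [[0,0,-0.001,0,0,0],[0,0,-0.002,0,0,0],[0,0,-0.003,0,0,0],[0,0,-0.003,0,0,0]]
  ]
}}

```text
time: 11.73
eef_pos: [0.4664, -0.037, 0.1298]
ee_rot: [3.137, -0.004, -0.179]
force: [-11.1, 1.8, 36.2]
width: 0.001
finger_force: 18.6
```

Force rose to 36 N at the expected height, so the lid is on its stop. I'll lift off and check.

>>> {"api": "play_rows", "payload": {
  "rows": [
    [[0,0,0.004,0,0,0],[0,0,0.01,0,0,0],[0,0,0.03,0,0,0],[0,0,0.06,0,0,0],[0,0,0.1,0,0,0],[0,0,0.14,0,0,0],[0,0,0.16,0,0,0],[0,0,0.16,0,0,0],[0,0,0.16,0,0,0]]
  ]
}}

```text
time: 12.48
eef_pos: [0.4665, -0.037, 0.2884]
ee_rot: [3.138, -0.004, -0.179]
force: [-0.2, 0.2, -0.5]
width: -0.001
finger_force: 0.0
```

```bash
python3 - <<'E'
from h import *
im,p=cloud("scene");cv2.imwrite("pics/s5.png",cv2.resize(im[40:260,180:460],(700,550)))
P=RC.inv().apply(p.reshape(-1,3)-C);s=P[(abs(P[:,0])<.1)&(abs(P[:,1])<.14)&(P[:,2]>.1)&(P[:,2]<.16)]
print(np.polyfit(s[:,0],s[:,2],1),len(s),np.median(s[:,2]));print(robot.read_state()["force"])
E
```

```text
[0.00066719 0.12356896] 3294 0.12354863103547106
[-0.2104038  -0.80490134 -0.48445553]
```

View pics/s5.png

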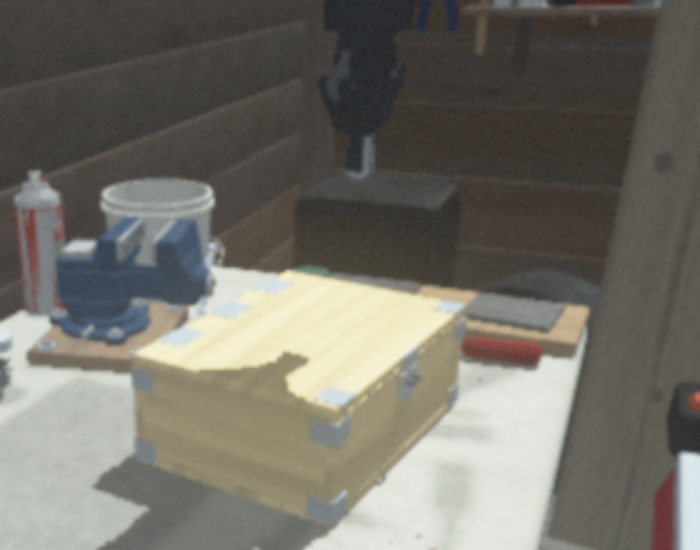

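The lid is flat at 123.5 mm with zero slope, so the chest is shut, and the gripper is clear.

```bash
python3 -c "
from cell import robot
print(robot.close_job())"
```

```text
the job is handed in; nothing more can be done
None
```

The stay was unlocked at its knee and the lid swung down gently until the chest was fully shut; the arm was clear when I handed the job in at about 12.5 s of the 45 s allowed.

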